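# Dust cap snapped on the open air nipple and held down on its seal

## Robot

A 6-joint arm with a two-finger parallel gripper is mounted at the origin on a cart in front of the work surface, level with it; the furniture and walls round the work are solid. World frame = base frame: x ahead of the robot, y to its left, z up, the work surface at z = 0. Lengths are in m, angles in rad, forces in N, time in s.
With the tool pointing down it reaches from about 0.3 to 0.775 m from the base axis. Payload 14.6 kg.
Tool frame: the origin (TCP) lies midway between the tips of the shut fingers; the grasp point (between the pads) lies 19 mm behind it; z points along the fingers, y is the line along which they close (so a half turn about z gives the same grasp; the last joint's range is limited). The gripper opens to 94 mm and grips with 3 to 60 N. Pads are 16 mm wide; open, the fingers measure 119 mm over their backs; the gripper's body (75 mm by 177 mm) begins 78 mm behind the grasp point.
Start: joints at [-1.347, 0.3, 1.521, -0, 1.321, -0.067], TCP at [0.158, -0.527, 0.205] pointing down, gripper open.
Joint ranges: [-3.03, 3.03], [-0.79, 2.21], [0.23, 2.52], [-1.04, 4.18], [0, 3.07], [-2.55, 2.55]. Speed limits (rad/s): [2.22, 2.22, 2.57, 3.14, 3.14, 3.14].

## Interface

Orientations are given as [roll, pitch, yaw] about the fixed x, y, z axes, in that order (R = Rz(yaw) Ry(pitch) Rx(roll)).
In Python, from station import telemetry, optics, ctrl gives the robot as it stands.
- The arm moves only by the tool carry_out, never from a script. Its argument "plan" is a list that holds one entry, the list of rows, each a list of 7 numbers: the shift along the tool's x, y, z in mm, then the turn, a rotation vector about the tool's x, y, z in rad, then the finger opening in mm, from 0 to 94. A call has 1 to 20 rows; each row shifts and turns the commanded pose from where the row before left it, along the tool's axes as they then stand; what a row does not reach is not made up. A row lasts 1/12 s, in which the tool goes at most 41.7 mm and 7.16 degrees, less where a joint would pass 70% of its speed; a pose out of reach is approached as far as the arm can. A call with a gripper value outside its range is refused whole. The fingers move at their own pace and stop on an object; "squeeze" is the grip in N (left out, the last holds). Time passes only in rows, so rows that do not move let the fingers close. It gives the time, the measured TCP pose, the force, the opening and the grip force at its end, in the units of the state.
- telemetry.get_obs(): the state, without advancing time (a new reading comes with each control period).
- optics.camera(name): name is "scene" or "side" or "wrist"; returns a dict with "pixels" (420x560x3 uint8, red, green, blue), "intrinsics" (3x3 intrinsics, pixels), "origin" and "rotation" of the camera in the world. Camera axes: x right, y down, z forward; pixel columns grow to the right and rows downward; lengths in m; the calibration is good to about 2 mm. A picture is of the moment at which its call begins. There is no depth.
- ctrl.hand_in(): hands the job in; it is judged then, once.
The state is a dict: "time_s": time; "qpos": joint angles; "joint_vel": joint speeds; "tau": joint torques, N m; "ee_pos": TCP position; "eef_rot": TCP orientation; "force": force on the tool from outside, world axes, zero at the start; "moment": the same for the moment, N m; "grip_width": finger opening in m; "grip_force": force on a finger pad.
Only numpy, scipy, OpenCV 4.12 (cv2) and the standard library are available. Lean on these libraries where they do the work, as an engineer would, in place of code of your own. Each camera call takes 0.05 s, during which the arm holds its last target. There are 200 camera calls.

## Task

The compressed-air manifold is off line and cement dust must stay out of its one bare nipple. Pull the top drawer of the small drawer unit open by its handle, take out the smaller of the two dust caps (the one that fits the bare nipple) and press it straight down on the nipple until it snaps over the sprung balls; keep bearing down after the snap, so that the springy rubber seal is squeezed and the cap's rim sits right down on the metal shoulder. Finish like that, still pressing the cap fully down and not letting go, so that the new seal beds in; leave the larger cap in the drawer and the other things on the bench where they are.

Things in the scene. Friction and masses are not known exactly. Their poses are not given: they have to be found in the camera images.
- drawer_unit: small grey steel parts unit on the bench, 200 deep (x) x 220 wide (y) x 136 high, two drawers one above the other, only the top one moves; origin in the middle of its underside on the bench, its own -x axis points out of the front, z up. It does not shift when pulled
- parts_drawer (a joint): how far the top drawer is pulled out along the unit's own -x, m; 0 shut, 0.15 at its stop; about 2 N of friction, stays where it is left. Its tray: floor 77.5 mm above the bench, side walls 38 high inside, a 4 mm divider along the middle leaves two compartments side by side, each about 94 wide across the unit and 170 long
- drawer_handle (a point): middle of the top drawer's bar handle: a level bar 10 mm thick and 90 mm long along the unit's y, carried by two posts 76 mm apart; its axis is 40 mm clear of the drawer's front face and 24.5 mm below the unit's top; moves with the drawer
- dust_cap: the smaller dust cap: grey ribbed plastic, 36 diameter x 42 high, 40 g, closed top, standing mouth down on the floor of one of the drawer's two compartments (which side varies), its axis 57 to 92 mm behind the drawer's front face; origin in the middle of its mouth (lower rim), z up to its closed top. Bore 22.4 wide: a 5 mm lip at the mouth, a groove above it
- large_cap: the larger dust cap, 52 diameter x 42 high, same look, mouth down in the other compartment; too big for the bare nipple; same kind of origin
- air_manifold: compressed-air manifold: aluminium bar 38 x 160 x 38 on a steel foot plate 74 x 200 x 8, fixed to the bench; origin in the middle of the plate's underside, long side along its y, z up. At y = +50 stands the bare nipple, at y = -50 a larger nipple that already wears its cap (52 diameter, top at 121 mm). The bar's top is 46 mm above the bench
- nipple_seat (a point): centre of the bare nipple's round metal shoulder (35 diameter, 78 mm above the bench; 26 mm wide stem below it): the cap's rim, its origin, must come down to this point. A black rubber seal ring, 29 wide, stands 3 mm above the shoulder and gives like a spring, about 2.5 N per mm
- nipple_tip (a point): top centre of the bare nipple, 34 mm above the shoulder: upright brass, 20 diameter, nose tapered to 11.6 over the top 8 mm. Four sprung balls stand 3 mm out of its side, 11 mm above the shoulder: the cap's rim meets them 14 mm above the shoulder, needs about 8 to 14 N to pass, then is drawn in and snaps 4 to 6 mm above. Let go, it then rests 2 to 3 mm above the shoulder; about 8 N closes that gap
- spanner: bystander: open-ended spanner 170 x 33 x 6, lying flat, origin under its middle
- stopwatch: bystander: stopwatch 71 x 60 x 19, lying flat, origin under its middle
- tape_roll: bystander: roll of tape 96 diameter x 25, lying flat, origin under its middle

How it is judged:
On the way, in this order (a step that is already met when the one before it is completed fails the run):
1. the top drawer is pulled open by at least 90 mm (value of joint parts_drawer above 0.09 m), for 0.2 s.
2. the smaller cap is lifted out of the drawer (its rim 150 mm above the bench) (height (world z) of dust_cap above 0.15 m), for 0.1 s.
3. the cap has snapped over the balls of the bare nipple, upright and centred (z of dust_cap in the frame of nipple_seat below 0.0045 m and horizontal distance between dust_cap and nipple_seat below 0.003 m and angle between dust_cap's own z axis and vertical below 0.1 rad), for 0.2 s.
At the end, for the whole second after the job is handed in: the smaller cap sits on the bare nipple, centred within 3 mm, upright within 4 degrees, its rim within 1 mm of the metal shoulder because the gripper still presses it down with more than 5 N (let go, it would stand 2 to 3 mm higher); the larger cap is in the drawer (z of dust_cap in the frame of nipple_seat between -0.003 and 0.001 m and horizontal distance between dust_cap and nipple_seat below 0.003 m and angle between dust_cap's own z axis and vertical below 0.08 rad and contact force between dust_cap and air_manifold above 5 N and contact force between any of the fingers, the arm and dust_cap above 3 N and linear speed of dust_cap below 0.02 m/s and height (world z) of large_cap below 0.1 m); the arm keeps its last pose, push and grip.
It fails at once if the larger cap is taken out of the drawer (height (world z) of large_cap above 0.13 m).
It fails at once if the spanner is shifted by more than 25 mm (distance of spanner from where it was at the start of the episode above 0.025 m).
It fails at once if the stopwatch is shifted by more than 25 mm (distance of stopwatch from where it was at the start of the episode above 0.025 m).
It fails at once if the tape roll is shifted by more than 25 mm (distance of tape_roll from where it was at the start of the episode above 0.025 m).
It also fails if it takes over 67 s, if anything falls off the work surface, if the arm or the gripper's body presses on something with over 40 N, if the wrist force passes 120 N, or if a joint passes its speed limit or range.

## Working session

There is one attempt and no reset: what is moved stays moved. The work goes in short steps, Python scripts to look and compute and a tool call to move; the robot and the scene stay as the last step left them, time stands still between calls to the robot, and variables do not carry over. Pictures are saved under pics/ and viewed, at most 10 in all, crops included, and the job is handed in when it is done.

Besides the shell and the picture viewer there is one more tool, called after "Request:" in YAML: its name, and indented under it one key for each argument. carry_out: Moves the arm, as the interface text tells. Its arguments: {"type":"object","properties":{"plan":{"type":"array","items":{"type":"array","items":{"type":"array","items":{"type":"number"}}}},"squeeze":{"type":"number"}},"required":["plan"]}

```bash
mkdir -p pics; ls
cat > h.py <<'E'
import numpy as np, cv2
from station import telemetry, optics, ctrl
def shot(n,f=None):
    c=optics.camera(n)
    if f: cv2.imwrite('pics/'+f,cv2.cvtColor(c['pixels'],cv2.COLOR_RGB2BGR)); np.savez('pics/'+f[:-4]+'.npz',**c)
    return c
def load(f): return dict(np.load('pics/'+f+'.npz'))
def ray(c,u,v):
    d=np.array(c['rotation'])@np.linalg.solve(np.array(c['intrinsics']),[u,v,1.]); return np.array(c['origin']),d/np.linalg.norm(d)
def onz(c,u,v,z):
    o,d=ray(c,u,v); return o+d*(z-o[2])/d[2]
def tri(*obs):
    A=0;b=0
    for c,u,v in obs:
        o,d=ray(c,u,v); P=np.eye(3)-np.outer(d,d); A=A+P; b=b+P@o
    p=np.linalg.solve(A,b); return p,[np.linalg.norm((np.eye(3)-np.outer(d,d))@(p-o)) for o,d in [ray(*x) for x in obs]]
def proj(c,p):
    q=np.array(c['intrinsics'])@np.array(c['rotation']).T@(np.array(p)-c['origin']); return q[:2]/q[2]
E
python3 - <<'E'
from h import *
s=telemetry.get_obs(); print(s['ee_pos'],s['eef_rot'],s['time_s'])
for n in('scene','side','wrist'):
    c=shot(n,n+'0.png'); print(n,np.round(c['origin'],3),np.round(c['rotation'],3).tolist(),c['intrinsics'][0][0])
a=cv2.imread('pics/scene0.png');b=cv2.imread('pics/side0.png')
E
```

```text
pics
[ 0.15762765 -0.52663148  0.20487107] [-3.14039183e+00 -7.83111325e-05  2.90768756e-01] 0.0
scene [0.028 0.854 0.677] [-2.045, 0.002, -2.601] 519.6515145638713
side [0.031 0.989 0.586] [-1.95, 0.008, -2.674] 427.9020777224421
wrist [ 0.221 -0.507  0.384] [2.901, 0.0, -1.279] 307.1055117486956
```

```bash
cat >> h.py <<'E'
from scipy.spatial.transform import Rotation as Ro
_load=load; _shot=shot
def fix(c): c=dict(c); c['rotation']=Ro.from_euler('xyz',c['rotation']).as_matrix(); return c
def load(f): return fix(_load(f))
def shot(n,f=None): return fix(_shot(n,f))
E
python3 -c "
from h import *
c=load('scene0');print(c['rotation'])"
```

```text
[[-0.85719092 -0.23374341  0.45889841]
 [-0.51499456  0.39265356 -0.76197361]
 [-0.00208179 -0.88948705 -0.45695565]]
```

View pics/scene0.png

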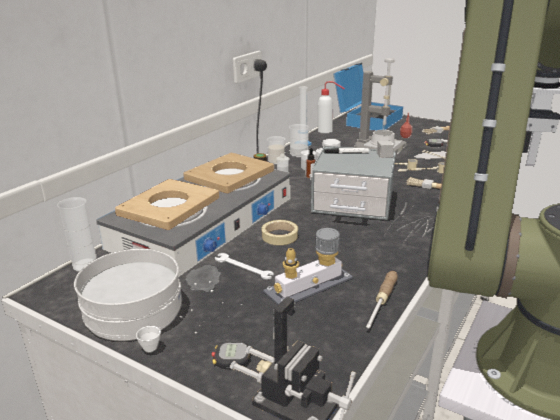

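View pics/side0.png

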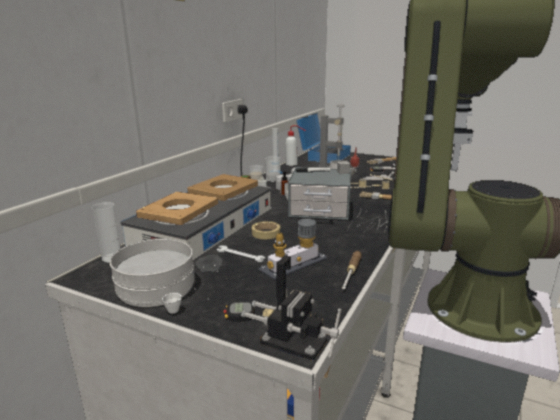

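Scene: drawer unit around (353,185), top handle bar about (349,187), front facing the camera; bare nipple tip at (291,250), shoulder near (291,272); tape (280,232), spanner (245,265). Side: nipple tip (280,235), handle (318,188).

Run:
```python
from h import *
a=load('scene0');b=load('side0')
print('tip z.112',onz(a,291,250,.112),onz(b,280,235,.112),tri((a,291,250),(b,280,235)))
print('capd top',onz(a,327,236,.121))
print('handle',onz(a,349,187,.1115),onz(b,318,187,.1115))
for n,u,v,z in [('frontTL',313,180,.136),('frontTR',391,184,.136),('botL',314,209,0),('botR',389,215,0),('backTR',394,158,.136),('hL',332,186,.1115),('hR',367,188,.1115),('tape',280,232,.0125),('sp1',220,256,.003),('sp2',270,273,.003),('watch',231,355,.01)]: print(n,onz(a,u,v,z).round(3))
im=cv2.cvtColor(a['pixels'],cv2.COLOR_RGB2BGR)
x=cv2.resize(im[140:230,290:410],None,fx=5,fy=5,interpolation=cv2.INTER_CUBIC)
y=cv2.resize(im[225:305,255:365],None,fx=5,fy=5,interpolation=cv2.INTER_CUBIC)
w=cv2.cvtColor(load('wrist0')['pixels'],cv2.COLOR_RGB2BGR)
o=np.zeros((590,800,3),np.uint8)
x=cv2.resize(x,(400,300));y=cv2.resize(y,(400,290));w=cv2.resize(w,(400,300))
o[:300,:400]=x;o[300:,:400]=y;o[:300,400:]=w
cv2.imwrite('pics/mix.png',o)
```

```text
tip z.112 [0.52212322 0.03320697 0.112     ] [0.51924489 0.04127467 0.112     ] (array([0.53432862, 0.01249465, 0.09768097]), [np.float64(0.00025104363200143887), np.float64(0.0002510436320011632)])
capd top [ 0.47726826 -0.0464002   0.121     ]
handle [ 0.56020107 -0.33584353  0.1115    ] [ 0.59080801 -0.40504769  0.1115    ]
frontTL [ 0.64  -0.278  0.136]
frontTR [ 0.451 -0.358  0.136]
botL [ 0.684 -0.369  0.   ]
botR [ 0.479 -0.446  0.   ]
backTR [ 0.515 -0.547  0.136]
hL [ 0.603 -0.318  0.112]
hR [ 0.516 -0.355  0.112]
tape [ 0.683 -0.177  0.012]
sp1 [ 0.755 -0.009  0.003]
sp2 [ 0.605 -0.008  0.003]
watch [0.509 0.272 0.01 ]
```

View pics/mix.png

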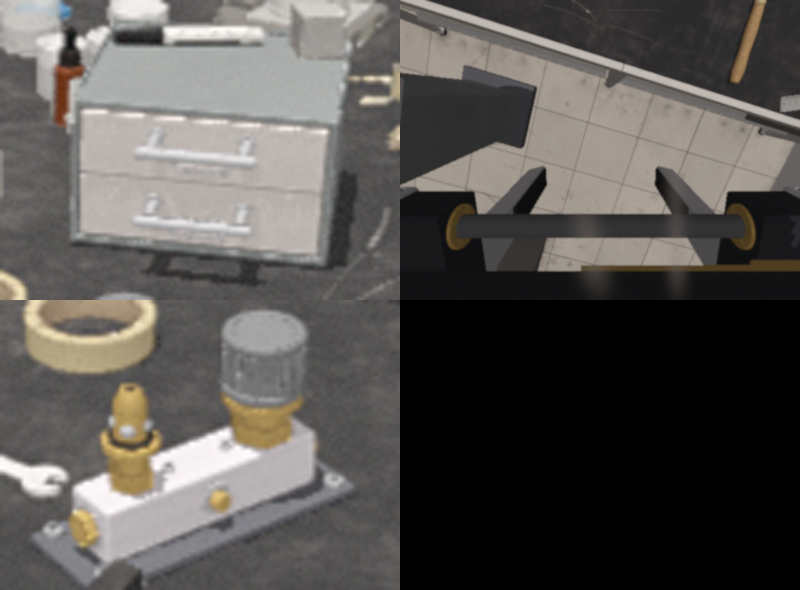

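Mix: upper handle bar ends at scene px about (331,185) and (366,188.5); front top corners about (313,171) and (390.5,178); bare nipple tip about (291,250.5), seal/shoulder at (291,266).

```bash
cat >> h.py <<'E'
def rel(p,q=None,yaw=None):
    "delta in tool axes mm, turn about tool z, from measured pose"
    s=telemetry.get_obs(); R=Ro.from_euler('xyz',s['eef_rot'])
    y0=s['eef_rot'][2]; t=0 if yaw is None else -(yaw-y0)
    if yaw is not None: R=Ro.from_euler('xyz',[np.pi,0,yaw])
    return 1e3*R.inv().apply(np.array(p)-s['ee_pos']).round(4), round(t,3)
E
python3 - <<'E'
from h import *
a=load('scene0')
for n,u,v,z in [('frontTL',313,171,.136),('frontTR',390.5,178,.136),('backTR',395,156,.136),('backTL',324,148,.136),('hL',331,185,.1115),('hR',366.2,188.3,.1115)]: print(n,onz(a,u,v,z).round(3))
P=lambda u,v:(255+u/400*110,225+v/290*80)
u,v=P(130,387-300); print(u,v,onz(a,u,v,.112)); u,v=P(131,442-300);print(onz(a,u,v,.078)); u,v=P(264,324-300);print(onz(a,u,v,.121))
print(rel([.56,-.32,.25],yaw=.4))
E
```

```text
frontTL [ 0.671 -0.334  0.136]
frontTR [ 0.467 -0.396  0.136]
backTR [ 0.518 -0.564  0.136]
backTL [ 0.734 -0.519  0.136]
hL [ 0.608 -0.323  0.112]
hR [ 0.517 -0.352  0.112]
290.75 249.0 [0.52475144 0.02986997 0.112     ]
[0.52080757 0.03541813 0.078     ]
[ 0.48545446 -0.0650704   0.121     ]
(array([451.1, -33.7, -45. ]), np.float64(-0.109))
```

Request:
carry_out:
  plan:
    - [[10,0,-9,0,0,0,40],[20,0,-9,0,0,0,40],[25,-5,-9,0,0,0,40],[25,-5,-9,0,0,0,40],[25,-5,-9,0,0,0,40],[27,-6,0,0,0,0,40],[27,-6,0,0,0,0,40],[27,-6,0,0,0,0,40],[27,-6,0,0,0,0,40],[27,-6,0,0,0,0,40],[27,-6,0,0,0,0,40],[27,-6,0,0,0,0,40],[27,-6,0,0,0,0,40],[27,-6,0,0,0,0,40],[27,-6,0,0,0,0,40],[27,-6,0,0,0,0,40],[20,-2,0,0,0,0,40],[15,0,0,0,0,0,40],[10,0,0,0,0,0,40],[0,0,0,0,0,0,40]]

```text
time_s: 1.82
ee_pos: [0.5635, -0.318, 0.2504]
eef_rot: [-3.141, 0.0, 0.292]
force: [0.3, 0.0, 0.0]
grip_width: 0.0396
grip_force: 0.0
```

Run:
```python
from h import *
s=telemetry.get_obs(); print(s['ee_pos'],s['eef_rot'],s['time_s'],s['force'])
w=shot('wrist','w1.png'); print(w['origin'],w['rotation'])
```

```text
[ 0.56352228 -0.31802606  0.25035398] [-3.14124386e+00  3.91841318e-05  2.92407011e-01] 1.8167 [0.32375734 0.03995355 0.02811931]
[ 0.62721792 -0.29776246  0.42926809] [[ 2.88909388e-01 -9.29891295e-01 -2.27669817e-01]
 [-9.57356385e-01 -2.80536131e-01 -6.90523745e-02]
 [ 3.41592277e-04  2.37911032e-01 -9.71286891e-01]]
```

View pics/w1.png

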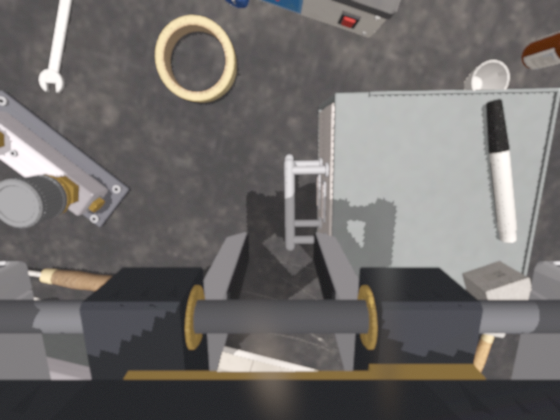

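Wrist: handle bar runs (290,155)–(290,248), middle (290.5,202); unit's front top edge at u≈333; capped nipple top at (17,202); tape (196,58).

Run:
```python
from h import *
a=load('scene0');w=load('w1')
m=onz(w,290.5,202,.1115);print(m,onz(w,290.5,155,.1115),onz(w,290.5,248,.1115)); print(tri((a,348.7,186.7),(w,290.5,202)))
print(onz(w,333,93,.136),onz(w,332,250,.136))
print('captop',onz(w,17,202,.121))
print('tape',onz(w,196,58,.02)); print(rel([m[0],m[1],.0925]))
```

```text
[ 0.56182885 -0.32840934  0.1115    ] [ 0.60885755 -0.3138286   0.1115    ] [ 0.51227358 -0.34377342  0.1115    ]
(array([ 0.56047831, -0.32923168,  0.11433986]), [np.float64(0.0021689132686580977), np.float64(0.002168913268658103)])
[ 0.67402917 -0.33290057  0.136     ] [ 0.53126211 -0.38129222  0.136     ]
captop [ 0.4825463  -0.05822264  0.121     ]
tape [ 0.68228655 -0.17280611  0.02      ]
(array([ -3.4,   9.1, 157.9]), 0)
```

Request:
carry_out:
  plan:
    - [[-1,3,5,0,0,0,40],[-1,3,10,0,0,0,40],[-1,3,15,0,0,0,40],[0,0,15,0,0,0,40],[0,0,15,0,0,0,40],[0,0,15,0,0,0,40],[0,0,15,0,0,0,40],[0,0,15,0,0,0,40],[0,0,15,0,0,0,40],[0,0,13,0,0,0,40],[0,0,10,0,0,0,40],[0,0,8,0,0,0,40],[0,0,5,0,0,0,40],[0,0,2,0,0,0,40],[0,0,0,0,0,0,40],[0,0,0,0,0,0,0],[0,0,0,0,0,0,0],[0,0,0,0,0,0,0],[0,0,0,0,0,0,0],[0,0,0,0,0,0,0]]
  squeeze: 15

```text
time_s: 3.53
ee_pos: [0.5619, -0.3286, 0.0927]
eef_rot: [3.142, -0.0, 0.291]
force: [-0.1, 2.0, 1.1]
grip_width: 0.0103
grip_force: 0.7
```

Request:
carry_out:
  plan:
    - [[0,0,0,0,0,0,0],[0,-3,0,0,0,0,0],[0,-6,0,0,0,0,0],[0,-10,0,0,0,0,0],[0,-10,0,0,0,0,0],[0,-10,0,0,0,0,0],[0,-10,0,0,0,0,0],[0,-10,0,0,0,0,0],[0,-10,0,0,0,0,0],[0,-10,0,0,0,0,0],[0,-10,0,0,0,0,0],[0,-10,0,0,0,0,0],[0,-10,0,0,0,0,0],[0,-10,0,0,0,0,0],[0,-8,0,0,0,0,0],[0,-6,0,0,0,0,0],[0,-4,0,0,0,0,0],[0,-2,0,0,0,0,0],[0,0,0,0,0,0,0],[0,0,0,0,0,0,0]]

```text
time_s: 5.2
ee_pos: [0.5198, -0.1948, 0.0924]
eef_rot: [-3.14, 0.004, 0.291]
force: [-15.2, -2.7, 9.3]
grip_width: 0.0095
grip_force: 15.0
```

Request:
carry_out:
  plan:
    - [[0,0,0,0,0,0,40],[0,0,0,0,0,0,40],[0,0,0,0,0,0,40],[0,0,0,0,0,0,40],[0,0,-5,0,0,0,40],[0,0,-10,0,0,0,40],[0,0,-15,0,0,0,40],[0,0,-20,0,0,0,40],[0,0,-20,0,0,0,40],[-10,0,-20,0,0,0,50],[-10,10,-20,0,0,0,50],[-10,15,-20,0,0,0,50],[-10,15,-15,0,0,0,50],[-10,15,-10,0,0,0,50],[0,15,0,0,0,-0.012,50],[0,15,0,0,0,0,50],[0,10,0,0,0,0,50],[0,5,0,0,0,0,50],[0,0,0,0,0,0,50],[0,0,0,0,0,0,50]]

```text
time_s: 6.87
ee_pos: [0.5031, -0.3052, 0.2474]
eef_rot: [-3.141, 0.0, 0.303]
force: [0.0, 0.2, 0.4]
grip_width: 0.0501
grip_force: 0.0
```

Run:
```python
from h import *
s=telemetry.get_obs(); print(s['ee_pos'],s['eef_rot'],s['time_s'],s['force'])
w=shot('wrist','w2.png')
```

```text
[ 0.50306596 -0.3051658   0.24742317] [-3.14123106e+00  1.51711997e-04  3.02854666e-01] 6.8667 [0.01168769 0.16306222 0.42316177]
```

View pics/w2.png

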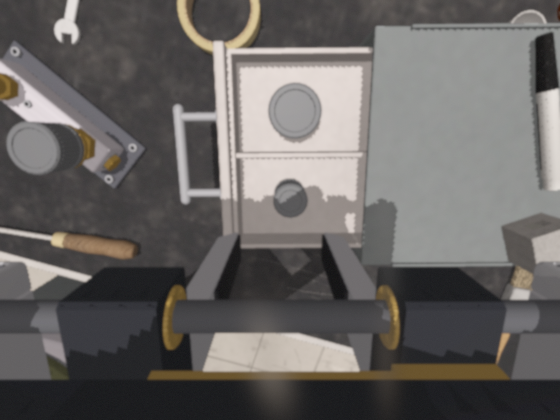

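Drawer open: small cap top at (290,198) in the near compartment, large cap (295,111), divider at v≈155, capped nipple (38,148).

Run:
```python
from h import *
w=load('w2'); m=onz(w,290.5,198,.1195); print(m, rel([*m[:2],.16],yaw=.303))
g=cv2.cvtColor(w['pixels'],cv2.COLOR_RGB2GRAY)
print(cv2.HoughCircles(g[160:240,240:345],cv2.HOUGH_GRADIENT,1,20,param1=80,param2=12,minRadius=13,maxRadius=24))
print(onz(w,290,155,.1155),onz(w,270,248,.1155))
print('captop',onz(w,38,148,.121))
```

```text
[ 0.50768957 -0.31320385  0.1195    ] (array([ 1.9,  9.2, 87.5]), np.float64(0.0))
[[[50.5 40.5 17.1]]]
[ 0.54859035 -0.29965933  0.1155    ] [ 0.44797478 -0.30935191  0.1155    ]
captop [ 0.48177733 -0.06242645  0.121     ]
```

Request:
carry_out:
  plan:
    - [[-20,3,5,0,0,0,54],[-20,3,10,0,0,0,54],[0,3,10,0,0,0,54],[0,0,5,0,0,0,54],[0,0,0,0,0,0,54],[0,0,0,0,0,0,54]]

```text
time_s: 7.42
ee_pos: [0.4682, -0.3255, 0.2175]
eef_rot: [-3.141, -0.0, 0.304]
force: [0.7, 0.8, 0.6]
grip_width: 0.0541
grip_force: 0.0
```

Run:
```python
from h import *
s=telemetry.get_obs(); print(s['ee_pos'],s['eef_rot'],s['time_s'],s['force'])
w=shot('wrist','w3.png'); b=load('w2')
p=proj(w,[.5077,-.3132,.1195]);print(p)
u,v=map(int,p)
out=[]
for c,(u,v) in((b,(290,198)),(w,(u,v))):
    g=cv2.cvtColor(c['pixels'],cv2.COLOR_RGB2GRAY)
    h=cv2.HoughCircles(g[v-45:v+45,u-55:u+55],cv2.HOUGH_GRADIENT,1,20,param1=80,param2=12,minRadius=13,maxRadius=35)
    print(h+[u-55,v-45,0] if h is not None else None)
    out.append(cv2.resize(cv2.cvtColor(c['pixels'],cv2.COLOR_RGB2BGR)[v-45:v+45,u-55:u+55],(550,450)) if 0 else cv2.resize(cv2.cvtColor(c['pixels'],cv2.COLOR_RGB2BGR)[v-45:v+45,u-45:u+45],(390,390)))
cv2.imwrite('pics/c3.png',np.hstack(out))
```

```text
[ 0.46821618 -0.32553614  0.21749344] [-3.14131095e+00 -3.10173336e-06  3.03510785e-01] 7.4167 [0.70264578 0.8497526  0.59151904]
[281.84032592 161.91463   ]
[[[290.5        200.5         17.10000038]
  [265.5        185.5         29.89999962]]]
[[[281.5        164.5         19.39999962]]]
```

View pics/c3.png

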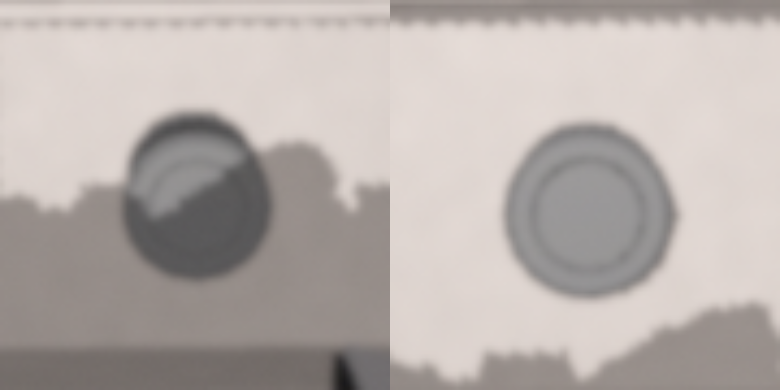

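Left crop (w2): cap top centre ≈ (290.3,201); right crop (w3): (281.6,164.8), unobstructed.

Run:
```python
from h import *
b=load('w2');w=load('w3')
print(tri((b,290.3,201),(w,281.6,164.8)))
for c,u,v in((b,290.3,201),(w,281.6,164.8)): print(onz(c,u,v,.1195))
m=onz(w,281.6,164.8,.1195); print(rel([*m[:2],.0825],yaw=.303))
```

```text
(array([ 0.50559294, -0.31356958,  0.12407208]), [np.float64(5.189393772640431e-05), np.float64(5.189393772643281e-05)])
[ 0.50464331 -0.31396834  0.1195    ]
[ 0.50518221 -0.31376657  0.1195    ]
(array([ 38.8,  -0.3, 135.3]), np.float64(0.001))
```

Request:
carry_out:
  plan:
    - [[10,0,2,0,0,0,54],[14,0,6,0,0,0,54],[10,0,10,0,0,0,54],[5,0,14,0,0,0,54],[0,0,16,0,0,0,54],[0,0,16,0,0,0,54],[0,0,16,0,0,0,54],[0,0,15,0,0,0,54],[0,0,14,0,0,0,54],[0,0,11,0,0,0,54],[0,0,7,0,0,0,54],[0,0,4,0,0,0,54],[0,0,1,0,0,0,54],[0,0,0,0,0,0,54],[0,0,0,0,0,0,20],[0,0,0,0,0,0,20],[0,0,0,0,0,0,20],[0,0,0,0,0,0,20],[0,0,0,0,0,0,20],[0,0,0,0,0,0,20]]
  squeeze: 50

```text
time_s: 9.13
ee_pos: [0.505, -0.3146, 0.086]
eef_rot: [3.141, -0.0, 0.303]
force: [-0.5, 0.1, 4.8]
grip_width: 0.0358
grip_force: 50.0
```

Request:
carry_out:
  plan:
    - [[0,0,-4,0,0,0,20],[0,0,-8,0,0,0,20],[0,0,-14,0,0,0,20],[0,0,-20,0,0,0,20],[0,0,-20,0,0,0,20],[0,0,-20,0,0,0,20],[0,0,-18,0,0,0,20],[0,0,-14,0,0,0,20],[0,0,-8,0,0,0,20],[0,0,-4,0,0,0,20],[0,-5,0,0,0,0,20],[5,-15,0,0,0,0,20],[5,-25,0,0,0,0,20],[5,-25,0,0,0,0,20],[5,-25,0,0,0,0,20],[5,-25,0,0,0,0,20],[5,-25,0,0,0,0,20],[5,-25,0,0,0,0,20],[5,-25,0,0,0,0,20],[5,-25,0,0,0,0,20]]

```text
time_s: 10.8
ee_pos: [0.4811, -0.0887, 0.2145]
eef_rot: [-3.141, 0.001, 0.303]
force: [-0.2, 0.2, -0.6]
grip_width: 0.0354
grip_force: 50.0
```

Request:
carry_out:
  plan:
    - [[5,-25,0,0,0,0,20],[5,-25,0,0,0,0,20],[5,-20,0,0,0,0,20],[5,-17,0,0,0,0,20],[5,-12,0,0,0,0,20],[0,-8,0,0,0,0,20],[0,0,0,0,0,0,20],[0,0,0,0,0,0,20]]

```text
time_s: 11.47
ee_pos: [0.4736, 0.0188, 0.215]
eef_rot: [-3.141, 0.001, 0.304]
force: [0.2, 0.1, -0.8]
grip_width: 0.0352
grip_force: 50.0
```

Run:
```python
from h import *
s=telemetry.get_obs(); print(s['ee_pos'],s['eef_rot'],s['time_s'],s['force'])
w=shot('wrist','w4.png'); print(proj(w,[.523,.033,.112]))
```

```text
[0.47358095 0.01878403 0.21503288] [-3.14141318e+00  7.10693517e-04  3.03620207e-01] 11.4667 [ 0.17146884  0.11983439 -0.78496527]
[283.11856836 150.13303028]
```

View pics/w4.png

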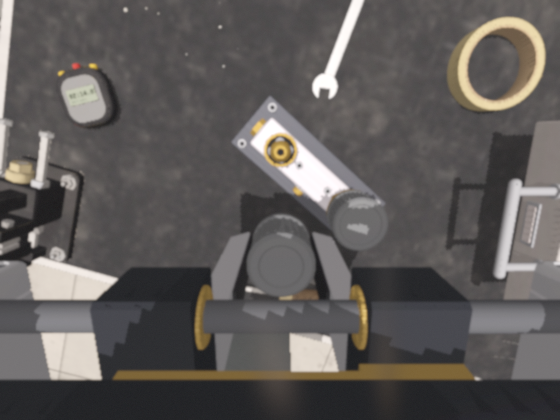

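Run:
```python
from h import *
w=load('w4'); im=cv2.cvtColor(w['pixels'],cv2.COLOR_RGB2BGR)
A=cv2.resize(im[126:176,256:306],(400,400),interpolation=cv2.INTER_CUBIC)
B=cv2.resize(im[210:300,236:326],(400,400),interpolation=cv2.INTER_CUBIC)
cv2.imwrite('pics/c4.png',np.hstack([A,B]))
```

```text
(no output)
```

View pics/c4.png

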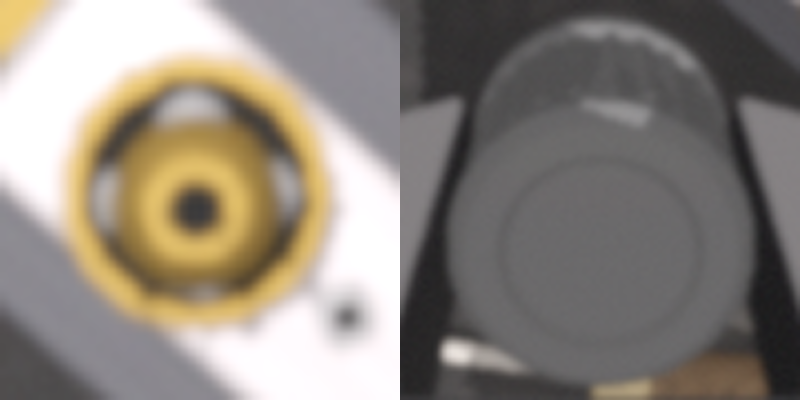

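Tip centre at px (280.5,152), shoulder ring centre (280.6,150); held cap's top centre (281,266), upright between the fingers.

Run:
```python
from h import *
w=load('w4');a=load('scene0'); s=telemetry.get_obs()
t=onz(w,280.5,152,.112); sh=onz(w,280.6,150,.078); c=onz(w,281,266,s['ee_pos'][2]+.0335)
print(t,sh,'cap',c,'tcp',s['ee_pos'])
print(tri((a,290.75,249),(w,280.5,152)))
T=(t+sh)/2; R=Ro.from_euler('xyz',s['eef_rot'])
print('cap->nipple tool mm',1e3*R.inv().apply([*(T-c)[:2],0]),'tcp->',1e3*R.inv().apply([*(T-s['ee_pos'])[:2],0]))
```

```text
[0.52070466 0.03475941 0.112     ] [0.52065521 0.03464706 0.078     ] cap [0.47399228 0.01979378 0.2486614 ] tcp [0.4737719  0.01837514 0.2151614 ]
(array([0.52122434, 0.03502356, 0.11569055]), [np.float64(0.00036220308737473295), np.float64(0.00036220308737461467)])
cap->nipple tool mm [ 4.90095743e+01 -3.01253161e-01 -2.46478726e-02] tcp-> [ 4.96431588e+01 -1.58953839e+00 -2.48489219e-02]
```

Request:
carry_out:
  plan:
    - [[5,0,3,0,0,0,20],[10,-1,6,0,0,0,20],[10,0,8,0,0,0,20],[10,0,10,0,0,0,20],[8,0,12,0,0,0,20],[4,0,12,0,0,0,20],[2,0,10,0,0,0,20],[0,0,8,0,0,0,20],[0,0,6,0,0,0,20],[0,0,4,0,0,0,20],[0,0,2,0,0,0,20],[0,0,0,0,0,0,20],[0,0,0,0,0,0,20]]

```text
time_s: 12.6
ee_pos: [0.5207, 0.0341, 0.1349]
eef_rot: [3.141, -0.001, 0.303]
force: [0.1, -0.2, -0.6]
grip_width: 0.0357
grip_force: 50.0
```

Run:
```python
from h import *
s=telemetry.get_obs(); print(s['ee_pos'],s['eef_rot'],s['time_s'],s['force'])
a=shot('scene','s5.png'); b=shot('side','d5.png')
o=[]
for c in(a,b):
    u,v=map(int,proj(c,[.5207,.0347,.115])); print(u,v)
    im=cv2.cvtColor(c['pixels'],cv2.COLOR_RGB2BGR); o.append(cv2.resize(im[v-30:v+30,u-30:u+30],(400,400),interpolation=cv2.INTER_CUBIC))
cv2.imwrite('pics/c5.png',np.hstack(o))
```

```text
[0.52069675 0.03406908 0.13488847] [ 3.14140234e+00 -6.41939914e-04  3.02751828e-01] 12.6 [ 0.0562997  -0.24030814 -0.62368836]
291 249
280 233
```

View pics/c5.png

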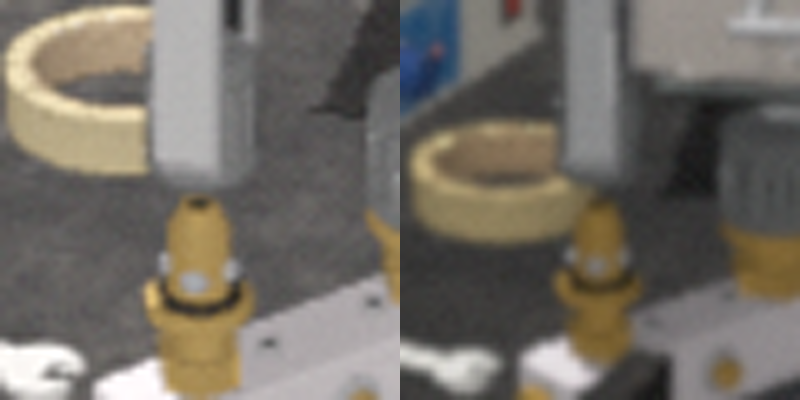

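Scene crop: cap rim sits ~14 mm over the tip, its centre within about 1 mm of the nipple axis (perhaps 0.7 mm to the image's right); side crop agrees. Descend to above the balls.

Request:
carry_out:
  plan:
    - [[0.5,0,2,0,0,0,20],[0,0,4,0,0,0,20],[0,0,4,0,0,0,20],[0,0,4,0,0,0,20],[0,0,4,0,0,0,20],[0,0,4,0,0,0,20],[0,0,3,0,0,0,20],[0,0,3,0,0,0,20],[0,0,2,0,0,0,20],[0,0,0,0,0,0,20],[0,0,0,0,0,0,20]]
  squeeze: 60

```text
time_s: 13.62
ee_pos: [0.5211, 0.0343, 0.1044]
eef_rot: [-3.142, 0.0, 0.303]
force: [0.3, -0.2, -0.4]
grip_width: 0.0351
grip_force: 60.0
```

Request:
carry_out:
  plan:
    - [[0,0,1,0,0,0,20],[0,0,2,0,0,0,20],[0,0,2,0,0,0,20],[0,0,2,0,0,0,20],[0,0,2,0,0,0,20],[0,0,2,0,0,0,20],[0,0,2,0,0,0,20],[0,0,1,0,0,0,20],[0,0,1,0,0,0,20],[0,0,0,0,0,0,20],[0,0,0,0,0,0,20],[0,0,0,0,0,0,20]]

```text
time_s: 14.62
ee_pos: [0.521, 0.0342, 0.0894]
eef_rot: [-3.142, 0.0, 0.303]
force: [-0.1, 0.2, -1.3]
grip_width: 0.0353
grip_force: 60.0
```

Request:
carry_out:
  plan:
    - [[0,0,1,0,0,0,20],[0,0,1,0,0,0,20],[0,0,1,0,0,0,20],[0,0,0,0,0,0,20],[0,0,0,0,0,0,20],[0,0,0,0,0,0,20]]

```text
time_s: 15.12
ee_pos: [0.5212, 0.0343, 0.0868]
eef_rot: [3.141, -0.0, 0.303]
force: [-2.2, 0.0, 6.4]
grip_width: 0.0354
grip_force: 60.0
```

Request:
carry_out:
  plan:
    - [[0,0,0.5,0,0,0,20],[0,0,0.5,0,0,0,20],[0,0,0,0,0,0,20],[0,0,0,0,0,0,20],[0,0,0,0,0,0,20]]

```text
time_s: 15.53
ee_pos: [0.5212, 0.0343, 0.0864]
eef_rot: [3.141, -0.001, 0.303]
force: [-6.8, -0.0, 13.6]
grip_width: 0.0352
grip_force: 60.0
```

Request:
carry_out:
  plan:
    - [[-0.4,0,0.3,0,0,0,20],[-0.2,0,0.2,0,0,0,20],[0,0,0,0,0,0,20],[0,0,0,0,0,0,20],[0,0,0,0,0,0,20],[0,0,0,0,0,0,20]]

```text
time_s: 16.03
ee_pos: [0.5212, 0.0342, 0.0864]
eef_rot: [3.141, -0.002, 0.303]
force: [-4.5, 1.5, 16.5]
grip_width: 0.0356
grip_force: 60.0
```

Run:
```python
from h import *
a=shot('scene','s6.png'); b=shot('side','d6.png')
s=telemetry.get_obs(); print(s['ee_pos'],s['eef_rot'],s['force'],s['moment'],s['time_s'])
o=[]
for c in(a,b):
    u,v=map(int,proj(c,[.5207,.0347,.09]))
    im=cv2.cvtColor(c['pixels'],cv2.COLOR_RGB2BGR); o.append(cv2.resize(im[v-30:v+30,u-30:u+30],(400,400),interpolation=cv2.INTER_CUBIC))
cv2.imwrite('pics/c6.png',np.hstack(o))
```

```text
[0.52118024 0.03425785 0.08638104] [ 3.14123641e+00 -2.15059224e-03  3.02821601e-01] [-3.98394494  1.63731012 16.33253909] [0.28508421 0.90850229 0.01840021] 16.1333
```

View pics/c6.png

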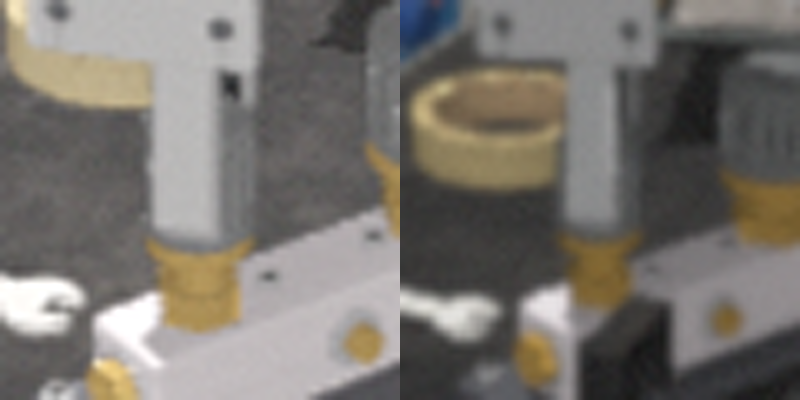

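Both crops show the cap's rim flush on the brass shoulder, with no black seal gap and the cap upright. The press is steady at 16 N, so I'm handing in.

```bash
python3 -c "
from h import *
print(ctrl.hand_in())"
```

```text
the job is handed in; nothing more can be done
None
```

The smaller cap has snapped onto the bare nipple and its rim looks flush on the shoulder in both views; the gripper is still pressing it down with about 16 N. I handed the job in at about 16 s; `hand_in` returned no verdict.

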